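# Load a filter cartridge and clamp it home

### The job

Stand the white-and-orange filter cartridge in the socket of the clamp stand and let go of it. Then swing the red clamp arm over and press its handle down until you feel the cartridge go fully home and the clamp holds it firmly, but stop there: pressing on crushes the cartridge. Leave the arm clamped down and don't disturb the other things.

Things in the scene. Friction and masses are not known exactly. Their poses are not given: they have to be found in the camera images.
- cartridge: Filter cartridge: upright cylinder, 36 mm diameter, 60 mm tall, about 80 g; pleated white body, orange top cap (top 12 mm), grey foot whose lowest 4 mm narrow to 30 mm diameter. Origin: centre of its underside, z up along its axis. Grip it anywhere on its side.
- clamp_stand: Filter clamp stand, fixed. Origin on the worktop under the socket's axis; z up, x from the socket toward the hinge. Dark base plate x -55 to 105 mm, y +-50 mm, 12 mm thick; on it an aluminium block 70 x 70 mm round the socket, top 44 mm up. Two grey hinge posts at x = 80 mm: 24 mm long in x, out to 26 mm either side in y, 112 mm high.
- socket_mouth (a point): Centre of the round socket opening (39 mm diameter), level with the block's top, 44 mm above the worktop.
- seat (a point): In the socket, fixed in the stand 34 mm above the worktop: where the cartridge's underside first rests, 10 mm deep, on a sprung pin. Pressed down (1 to 4.5 N of spring) it sinks 4 to 16 mm more and stops hard on a brass ring: home. How far is unknown: the ring is hidden, left by the last user at any height of 18 to 30 mm above the worktop.
- clamp: Red clamp arm, 22 mm wide, 12 mm thick, on the stand. Origin on the hinge axis (stand x = 80 mm, 100 mm up). Level, its axes agree with the stand's and it runs from the hinge along -x over the socket; it opens by turning about +y, handle up and over toward +x. Starts 1.65 to 1.85 rad open (leaning back past upright). The hinge is stiff (1.7 N m): the arm stays where it is left, also when clamping.
- clamp_hinge (a point): Point on the hinge axis in the middle of the arm. The arm can turn to 0.06 rad below level.
- clamp_foot (a point): Centre of the face of the unloaded clamp foot: a rubber-faced spring foot 22 mm across, 80 mm from the hinge, face 28 mm under the arm's centre line (the point is fixed in the arm). It gives 1 mm per 12 N, at most 9 mm. It must end pressing the cartridge with 6 to 18 N: over 18 N crushes it, under 6 N leaves it loose.
- clamp_handle (a point): Centre of the black round handle bar at the arm's free end, 14 mm diameter, 80 mm long along the arm's y, 150 mm from the hinge. Pressed down with the arm near level it moves at about 11 N (hinge) plus 0.53 of the foot's force, counted straight down (rubbing adds sideways force). At 14 to 19 N it is clamped well: stop at 15 to 16 N; every mm more adds 2 to 3 N.
- blue_cap: blue ribbed screw cap, 54 mm across, 27 mm tall, lying open side down; origin: centre of its underside. Leave alone.
- amber_vial: small amber vial with black cap, 33 mm across, 60 mm tall, standing; origin: centre of its underside. Leave alone.
- timer: white lab timer, 66 x 66 x 18 mm, lying; origin: centre of its underside. Leave alone.
- hose_clamp: small grey hose pinch clamp with a brass knurled screw, 40 x 38 x 11 mm, lying flat; origin: centre of its underside. Leave alone.
- rubber_bulb: red rubber pipette bulb, 47 x 85 x 47 mm, lying; origin: centre of its underside. Leave alone.
- black_marker: black marker pen, 13 x 128 x 13 mm, lying; origin: centre of its underside. Leave alone.
- beaker: clear plastic beaker, about 60 mm across and 70 mm tall, standing empty; origin: centre of its underside. Leave alone.
There are look-alikes about, which are no part of the job. Leave any green look-alike of the cartridge alone.

How it is judged:
On the way, in this order (a step that is already met when the one before it is completed fails the run):
1. the cartridge stands in the socket, let go, the clamp still open (horizontal distance between cartridge and clamp_stand below 0.004 m and angle between cartridge's own z axis and vertical below 0.08 rad and z of cartridge in the frame of clamp_stand below 0.038 m and contact force between cartridge and the fingers below 0.1 N and z of clamp_handle in the frame of clamp_stand above 0.17 m), for 0.2 s.
2. the clamp is down and presses the cartridge home (horizontal distance between cartridge and clamp_stand below 0.004 m and angle between cartridge's own z axis and vertical below 0.08 rad and contact force between cartridge and clamp above 6 N and z of clamp_handle in the frame of clamp_stand below 0.145 m), for 0.2 s.
At the end, for the whole second after the job is handed in: Cartridge in the socket: axis within 4 mm of the socket's, tilt under 0.08 rad, underside under 31.5 mm above the worktop; clamp handle's centre under 145 mm up; the foot presses the cartridge with over 6 N (never over 18 N); all at rest and let go (all of step 2 and z of cartridge in the frame of clamp_stand below 0.0315 m and linear speed of cartridge below 0.01 m/s); the robot touches nothing.
It fails at once if the clamp presses the cartridge with more than 18 N (crushed) (contact force between cartridge and clamp above 18 N).
It fails at once if one of the other things moved by more than 2 cm (distance of any of blue_cap, amber_vial, timer, hose_clamp, rubber_bulb, black_marker, beaker from where it was at the start of the episode above 0.02 m).
It also fails if it takes over 72 s, if anything falls off the work surface, if the arm or the gripper's body presses on something with over 40 N, if the wrist force passes 120 N, or if a joint passes its speed limit or range.

### The arm

A 6-joint arm with a two-finger parallel gripper is mounted at the origin on a cart in front of the work surface, level with it; the furniture and walls round the work are solid. World frame = base frame: x ahead of the robot, y to its left, z up, the work surface at z = 0. Lengths are in m, angles in rad, forces in N, time in s.
With the tool pointing down it reaches from about 0.325 to 0.775 m from the base axis. Payload 9.3 kg.
Tool frame: the origin (TCP) lies on the centre line of the jaws, within the pads' length; the fingertips stand 19 mm ahead of it and the grasp point (between the pads) is the TCP; z points along the fingers, y is the line along which they close (so a half turn about z gives the same grasp; the last joint's range is limited). The gripper opens to 85 mm and grips with 20 to 120 N. Pads are 22 mm wide; open, the fingers measure 114 mm over their backs; the gripper's body (76 mm by 85 mm) begins 54 mm behind the grasp point. The pads swing forward as they close: fully open they stand 13 mm farther back than shut.
Start: joints at [-1.383, 0.259, 0.021, 1.334, 0, 1.418], TCP at [0.184, -0.518, 0.25] pointing down, gripper open.
Joint ranges: [-3.04, 3.04], [-0.91, 1.82], [-1.04, 1.36], [-1.92, 1.95], [-1.52, 1.45], [-3.14, 3.14]. Speed limits (rad/s): [2.22, 2.22, 2.79, 3.14, 3.14, 3.14].

### API

Orientations are given as a 3x3 rotation matrix whose columns are the frame's x, y, z axes.
In Python, from rig import bot gives the robot as it stands.
- The arm moves only by the tool servo_tool, never from a script. Its argument "moves" is a list of rows, each a list of 7 numbers: the shift along the world's x, y, z in m, then the turn, a rotation vector about the world's x, y, z in rad, then the finger opening in m, from 0 to 0.0854. In form: [[dx, dy, dz, wx, wy, wz, hand], ...]. A call has 1 to 10 rows; each row shifts and turns the commanded pose from where the row before left it; what a row does not reach is not made up. A row lasts 1/8 s, in which the tool goes at most 62.5 mm and 10.7 degrees, less where a joint would pass 70% of its speed; a pose out of reach is approached as far as the arm can. A call is refused whole if a number of a shift passes 0.0625 or a number of a turn 0.188, either way. A call with a gripper value outside its range is refused whole. The fingers move at their own pace and stop on an object; the grip force is fixed at half the most. Time passes only in rows, so rows that do not move let the fingers close. It gives the time, the measured TCP pose, the force, the opening and the grip force at its end, in the units of the state.
- bot.get_obs(): the state, without advancing time (a new reading comes with each control period).
- bot.grab_frame(name): name is "scene" or "side" or "wrist"; returns the picture (384x512x3 uint8, red, green, blue); there is no depth.
- bot.camera_info(name): a dict with "fx", "fy", "cx", "cy" (pixels), "rvec" (rotation vector, rad) and "tvec" (3), from world to camera coordinates, as OpenCV has them. Camera axes: x right, y down, z forward; pixel columns grow to the right and rows downward; lengths in m; the calibration is good to about 2 mm. The wrist camera is an equidistant fisheye: a pixel r from the principal point sees the ray r / f radians off the axis. A picture is of the moment at which its call begins: read the wrist's pose just before it. camera_info takes no time and is no camera call; for the wrist camera it gives the pose at the moment of the call.
- bot.sign_off(): hands the job in; it is judged then, once.
The state is a dict: "time": time; "joint_pos": joint angles; "joint_vel": joint speeds; "joint_efforts": joint torques, N m; "tcp_pos": TCP position; "tcp_rot": TCP orientation; "force": force on the tool from outside, world axes, zero at the start; "wrist_torque": the same for the moment, N m; "gripper_width": finger opening in m; "grasp_force": force on a finger pad.
Only numpy, scipy, OpenCV 4.12 (cv2) and the standard library are available. Lean on these libraries where they do the work, as an engineer would, in place of code of your own. Each camera call takes 0.05 s, during which the arm holds its last target. There are 200 camera calls.

## Working session

There is one attempt and no reset: what is moved stays moved. The work goes in short steps, Python scripts to look and compute and a tool call to move; the robot and the scene stay as the last step left them, time stands still between calls to the robot, and variables do not carry over. Pictures are saved under pics/ and viewed, at most 10 in all, crops included, and the job is handed in when it is done.

Besides the shell and the picture viewer there is one more tool, called after "Call:" as name([rows], argument=value, ...), one row to a line, values as JSON. servo_tool: Moves the arm, as the interface text tells. Its arguments: {"type":"object","properties":{"moves":{"type":"array"}},"required":["moves"]}

```bash
mkdir -p pics; cat > h.py <<'E'
import numpy as np, cv2
from rig import bot
def snap(n,f):
    im=bot.grab_frame(n); cv2.imwrite('pics/'+f,im[:,:,::-1]); return im
def ray(n,u,v,ci=None):
    c=ci or bot.camera_info(n); R=cv2.Rodrigues(np.array(c['rvec'],float))[0]; t=np.array(c['tvec'],float).ravel()
    x=(u-c['cx'])/c['fx'];y=(v-c['cy'])/c['fy']
    if n=='wrist':
        r=np.hypot(x,y); s=np.sin(r)/r if r>1e-9 else 1; d=np.array([x*s,y*s,np.cos(r)])
    else: d=np.array([x,y,1.])
    return -R.T@t, R.T@d/np.linalg.norm(d)
def atz(n,u,v,z,ci=None):
    o,d=ray(n,u,v,ci); return o+d*(z-o[2])/d[2]
def proj(n,p,ci=None):
    c=ci or bot.camera_info(n); R=cv2.Rodrigues(np.array(c['rvec'],float))[0]; t=np.array(c['tvec'],float).ravel()
    q=R@np.array(p)+t
    if n=='wrist':
        r=np.arctan2(np.hypot(q[0],q[1]),q[2]); k=r/np.hypot(q[0],q[1]); return c['cx']+c['fx']*q[0]*k,c['cy']+c['fy']*q[1]*k
    return c['cx']+c['fx']*q[0]/q[2],c['cy']+c['fy']*q[1]/q[2]
E
python3 - <<'E'
from h import *
a=snap('scene','a.png');b=snap('side','b.png')
for n in('scene','side'):
    o,d=ray(n,256,192);print(n,o.round(3),d.round(3))
o=bot.get_obs();print(o['tcp_rot'],o['force'])
E
```

```text
scene [-0.107  0.74   0.905] [ 0.51  -0.573 -0.642]
side [0.296 1.098 0.722] [ 0.19  -0.847 -0.497]
[[ 9.42484859e-01  3.34248777e-01 -2.15348125e-04]
 [ 3.34248793e-01 -9.42484152e-01  1.16902630e-03]
 [ 1.87783417e-04 -1.17376944e-03 -9.99999294e-01]] [ 0.23733384 -0.32313687 -0.03957153]
```

View pics/a.png

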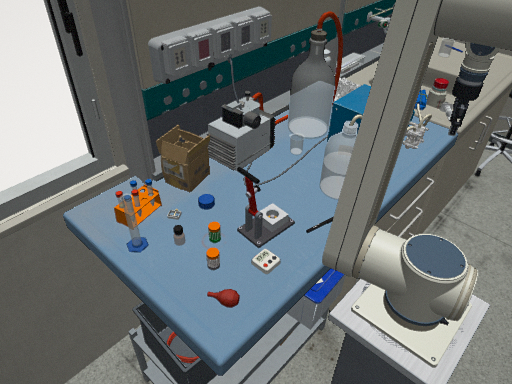

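View pics/b.png

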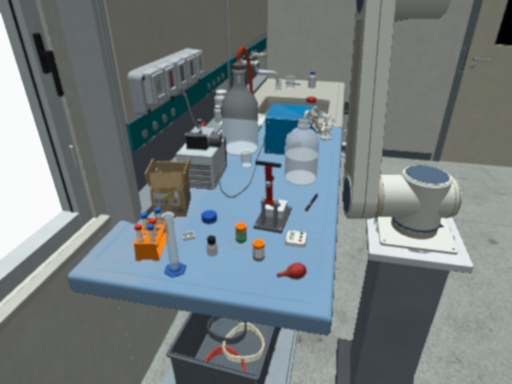

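The scene view shows the white/orange cartridge at about (213,257), the green look-alike at (214,232) and the stand at about (265,220). In the side view the cartridge is at (259,249) and the stand at (272,212). I'll zoom in on both.

```bash
python3 - <<'E'
from h import *
a=cv2.imread('pics/a.png');b=cv2.imread('pics/b.png')
A=cv2.resize(a[160:280,195:305],None,fx=3.6,fy=5,interpolation=3)
B=cv2.resize(b[155:275,230:310],None,fx=5,fy=5,interpolation=3)
cv2.imwrite('pics/c.png',np.hstack([A[:, :396],B]))
for n,u,v in(('scene',213,251),('side',259,242)):print(atz(n,u,v,.06))
for n,u,v in(('scene',272,212),('side',281,203)):print(atz(n,u,v,.044))
E
```

```text
[0.4787681  0.25478984 0.06      ]
[0.47676834 0.25681822 0.06      ]
[0.47555591 0.00848825 0.044     ]
[0.45228989 0.00151487 0.044     ]
```

View pics/c.png

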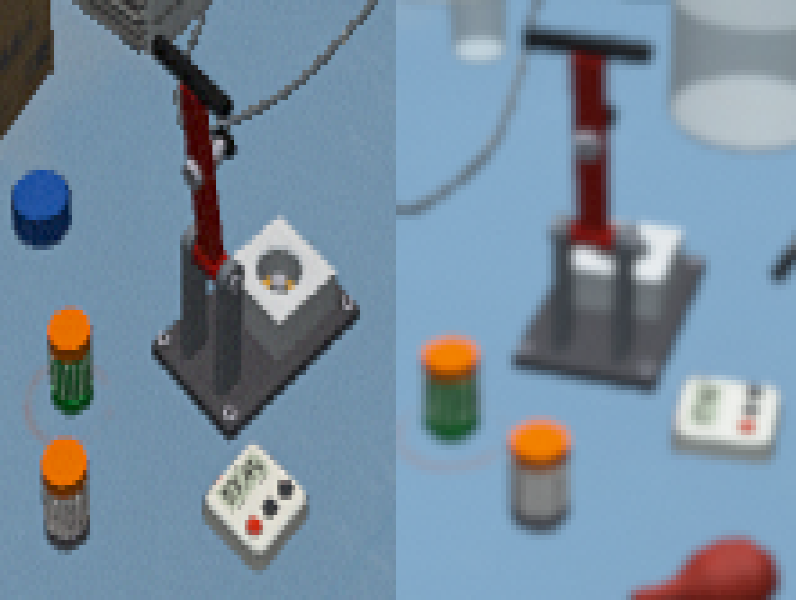

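The scene crop shows the stand's base corners, the socket and the handle bar ends clearly. I'll work out poses from these.

```bash
python3 - <<'E'
from h import *
f=lambda x,y:(195+x/3.6,160+y/5)
g=lambda x,y:(230+(x-396)/5,155+y/5)
for nm,n,fn,pts,z in(('base','scene',f,[(152,350),(232,437),(359,308)],.012),('baseside','side',g,[(514,360),(655,387),(705,262)],.012),('block','scene',f,[(279,217),(338,272),(282,323)],.044),('sock','scene',f,[(279,270)],.044),
 ('green','scene',f,[(70,325)],.06),('cart','scene',f,[(65,458)],.06),('green','side',g,[(451,355)],.06),('cart','side',g,[(540,438)],.06),('timer','scene',f,[(257,497)],.018)):
  print(nm,[atz(n,*fn(*p),z)[:2].round(3) for p in pts])
# handle ends triangulated
for p,q in(((158,45),(527,40)),((225,107),(650,50))):
  o1,d1=ray('scene',*f(*p));o2,d2=ray('side',*g(*q))
  s=np.linalg.lstsq(np.c_[d1,-d2],o2-o1,rcond=None)[0];print((o1+s[0]*d1).round(3),(o2+s[1]*d2).round(3))
E
```

```text
base [array([0.521, 0.117]), array([0.423, 0.123]), array([ 0.416, -0.035])]
baseside [array([0.525, 0.12 ]), array([0.428, 0.13 ]), array([ 0.416, -0.028])]
block [array([ 0.501, -0.023]), array([ 0.43, -0.02]), array([0.436, 0.048])]
sock [array([0.468, 0.014])]
green [array([0.551, 0.183])]
cart [array([0.477, 0.256])]
green [array([0.549, 0.189])]
cart [array([0.477, 0.26 ])]
timer [array([0.375, 0.148])]
[0.518 0.111 0.245] [0.517 0.112 0.244]
[0.44  0.121 0.25 ] [0.44  0.121 0.25 ]
```

Call:
servo_tool([
  [0.031,0.04,0.019,0,0,0.168,0.0854],
  [0.031,0.04,0.019,0,0,0.168,0.0854],
  [0.031,0.04,0.019,0,0,0.168,0.0854],
  [0.031,0.04,0.019,0,0,0.168,0.0854],
  [0.031,0.04,0.019,0,0,0.168,0.0854],
  [0.031,0.04,0.019,0,0,0.168,0.0854],
  [0.031,0.04,0.019,0,0,0.168,0.0854],
  [0,0.05,0,0,0,0,0.0854],
  [0,0.05,0,0,0,0,0.0854],
  [0,0.05,0,0,0,0,0.0854],
])

```text
time: 1.35
tcp_pos: [0.4006, -0.0868, 0.383]
tcp_rot: [[0.054, 0.999, -0.0], [0.999, -0.054, 0.0], [0.0, -0.0, -1.0]]
force: [1.8, -0.3, -0.1]
gripper_width: 0.085
grasp_force: 0.0
```

Call:
servo_tool([
  [0,0,0,0,0,0,0.0854],
])

```text
time: 1.48
tcp_pos: [0.4004, -0.0856, 0.3837]
tcp_rot: [[0.05, 0.999, 0.001], [0.999, -0.05, 0.0], [0.0, 0.001, -1.0]]
force: [0.3, 0.3, 0.7]
gripper_width: 0.0855
grasp_force: 0.0
```

```bash
python3 - <<'E'
from h import *
import pickle
o=bot.get_obs();print(o['time'],o['tcp_pos'],o['tcp_rot'][:,1],o['joint_pos'])
c=bot.camera_info('wrist');pickle.dump(c,open('d.pkl','wb'));a=snap('wrist','d.png')
print(ray('wrist',256,192,c))
print('sock',proj('wrist',[.468,.014,.044],c),'cart',proj('wrist',[.477,.257,.06],c))
E
```

```text
1.475 [ 0.4003545  -0.08561331  0.38369276] [ 9.98763977e-01 -4.96992308e-02  7.09768133e-04] [-4.16587566e-01  7.13538354e-03  5.64739288e-02  1.61952657e+00
  3.95734151e-04  1.20392855e+00]
(array([ 0.40282867, -0.01536944,  0.50701425]), array([-0.02827689, -0.28373091, -0.95848693]))
sock (np.float64(301.4697931876335), np.float64(85.87156327182808)) cart (np.float64(298.4636490451458), np.float64(-57.01700566930771))
```

View pics/d.png

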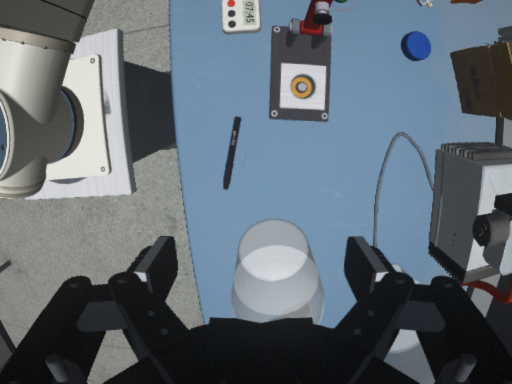

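The wrist view shows the socket ring at about (302,87), agreeing with the prediction. The camera sits on the tool's +x side, so I'll turn the tool to keep it away from the clamp. Next I go to above the cartridge.

Call:
servo_tool([
  [0.011,0.049,0,0,0,0.162,0.0854],
  [0.011,0.049,0,0,0,0.162,0.0854],
  [0.011,0.049,0,0,0,0.162,0.0854],
  [0.011,0.049,0,0,0,0.162,0.0854],
  [0.011,0.049,0,0,0,0.162,0.0854],
  [0.011,0.049,0,0,0,0.162,0.0854],
  [0.011,0.049,0,0,0,0.162,0.0854],
  [0,0,-0.06,0,0,0.162,0.0854],
  [0,0,-0.06,0,0,0.162,0.0854],
  [0,0,-0.06,0,0,0.162,0.0854],
])

```text
time: 2.78
tcp_pos: [0.4784, 0.2537, 0.2009]
tcp_rot: [[-1.0, 0.001, -0.0], [0.001, 1.0, -0.0], [0.0, -0.0, -1.0]]
force: [1.3, -0.3, 0.2]
gripper_width: 0.0854
grasp_force: 0.0
```

Call:
servo_tool([
  [0,0,0,0,0,0,0.0854],
  [0,0,0,0,0,0,0.0854],
])

```text
time: 3.02
tcp_pos: [0.4794, 0.2544, 0.2055]
tcp_rot: [[-1.0, 0.009, 0.002], [0.009, 1.0, 0.001], [-0.002, 0.001, -1.0]]
force: [0.2, 0.0, 0.9]
gripper_width: 0.0855
grasp_force: 0.0
```

```bash
python3 - <<'E'
from h import *
import pickle
c0=pickle.load(open('d.pkl','rb'))
d=cv2.imread('pics/d.png')
print('sock',atz('wrist',302,87,.044,c0),[atz('wrist',*p,.012,c0)[:2].round(4) for p in((275,26),(331,26),(329,121),(270,119))])
o=bot.get_obs();print(o['time'],o['tcp_pos'],o['tcp_rot'].round(3),o['joint_pos'])
c=bot.camera_info('wrist');a=snap('wrist','e.png')
hsv=cv2.cvtColor(a,cv2.COLOR_RGB2HSV)
m=cv2.inRange(hsv,(5,150,120),(20,255,255))
n,l,s,ce=cv2.connectedComponentsWithStats(m)
for i in range(1,n):
    if s[i,4]>100: print(s[i],ce[i],atz('wrist',*ce[i],.06,c))
E
```

```text
sock [0.46874949 0.01221004 0.044     ] [array([0.4341, 0.1202]), array([0.5284, 0.1206]), array([ 0.5173, -0.0439]), array([ 0.418 , -0.0376])]
3.025 [0.47943955 0.2544307  0.20550637] [[-1.     0.009  0.002]
 [ 0.009  1.     0.001]
 [-0.002  0.001 -1.   ]] [ 3.33308309e-01  2.61516206e-01 -8.93871533e-02  1.21739083e+00
 -1.10980737e-04  3.42603753e-01]
[ 247  161   37   36 1066] [264.99530957 178.39587242] [0.47544574 0.25869488 0.06      ]
[179 233  33  30 763] [195.1559633  247.78505898] [0.54802694 0.18648108 0.06      ]
```

View pics/e.png

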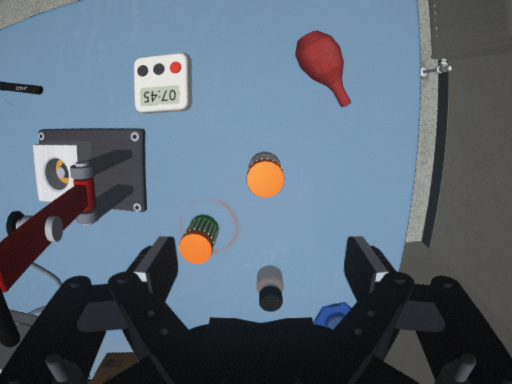

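The cartridge's cap is at (265,178), which puts it at about (0.476, 0.258). The vial and the green one are clear of the fingers, so I'll descend and grip.

Call:
servo_tool([
  [-0.002,0.004,-0.04,0,0,0,0.0854],
  [-0.001,0,-0.05,0,0,0,0.0854],
  [0,0,-0.04,0,0,0,0.0854],
  [0,0,-0.032,0,0,0,0.0854],
  [0,0,0,0,0,0,0.06],
  [0,0,0,0,0,0,0.03],
  [0,0,0,0,0,0,0.02],
  [0,0,0,0,0,0,0.02],
  [0,0,0,0,0,0,0.02],
])

```text
time: 4.2
tcp_pos: [0.4763, 0.2592, 0.0437]
tcp_rot: [[-1.0, 0.005, 0.004], [0.005, 1.0, 0.001], [-0.004, 0.001, -1.0]]
force: [-1.0, 0.2, 6.7]
gripper_width: 0.0345
grasp_force: 59.1
```

Call:
servo_tool([
  [0,0,0,0,0,0,0.02],
  [0,0,0,0,0,0,0.02],
])

```text
time: 4.45
tcp_pos: [0.4763, 0.2591, 0.0437]
tcp_rot: [[-1.0, 0.005, 0.004], [0.005, 1.0, 0.001], [-0.004, 0.001, -1.0]]
force: [-0.6, -0.2, 6.3]
gripper_width: 0.0349
grasp_force: 59.1
```

Call:
servo_tool([
  [0,0,0.05,0,0,0,0.02],
  [0,0,0.06,0,0,0,0.02],
  [0,0,0.06,0,0,0.17,0.02],
  [0,0,0.06,0,0,0.17,0.02],
  [0,0,0.06,0,0,0.17,0.02],
  [-0.002,-0.05,0,0,0,0.17,0.02],
  [-0.002,-0.05,0,0,0,0.17,0.02],
  [-0.002,-0.05,0,0,0,0.17,0.02],
  [-0.002,-0.05,0,0,0,0.17,0.02],
  [0,-0.047,0,0,0,0.17,0.02],
])

```text
time: 5.7
tcp_pos: [0.4663, 0.0105, 0.3329]
tcp_rot: [[-0.21, -0.978, 0.003], [-0.978, 0.21, -0.0], [-0.0, -0.003, -1.0]]
force: [0.9, 0.1, -1.9]
gripper_width: 0.0346
grasp_force: 59.7
```

Call:
servo_tool([
  [0,0,0,0,0,0.16,0.02],
  [0,0,-0.05,0,0,0,0.02],
  [0,0,-0.05,0,0,0,0.02],
  [0,0,0,0,0,0,0.02],
  [0,0,0,0,0,0,0.02],
])

```text
time: 6.32
tcp_pos: [0.4677, 0.0119, 0.2339]
tcp_rot: [[-0.057, -0.998, 0.003], [-0.998, 0.057, -0.0], [0.0, -0.003, -1.0]]
force: [0.1, -1.0, 0.3]
gripper_width: 0.0351
grasp_force: 60.1
```

```bash
python3 - <<'E'
from h import *
import pickle
o=bot.get_obs();print(o['time'],o['tcp_pos'],o['tcp_rot'].round(3),o['force'],o['gripper_width'])
c=bot.camera_info('wrist');pickle.dump(c,open('f.pkl','wb'));a=snap('wrist','f.png')
print('sock',proj('wrist',[.4687,.0122,.044],c),'cartbottom',proj('wrist',o['tcp_pos']-[0,0,.0437],c))
E
```

```text
6.325 [0.46772258 0.01187491 0.2338675 ] [[-0.057 -0.998  0.003]
 [-0.998  0.057 -0.   ]
 [ 0.    -0.003 -1.   ]] [ 0.0893622  -1.00947013  0.32580313] 0.03509082159593944
sock (np.float64(259.5628830889774), np.float64(172.0580408992975)) cartbottom (np.float64(259.4806336855564), np.float64(224.84158347490222))
```

View pics/f.png

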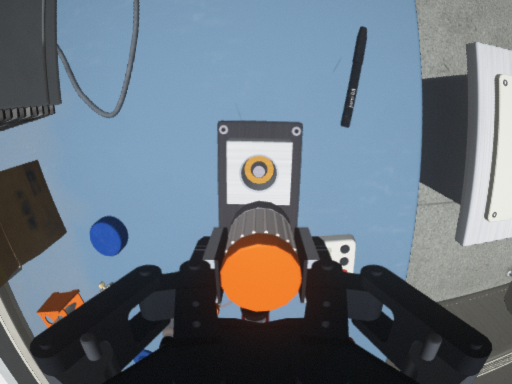

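The socket is at about (259,172) as predicted, and the cap is at (261,272). I'll refine both numerically.

```bash
python3 - <<'E'
from h import *
import pickle
c=pickle.load(open('f.pkl','rb'));a=cv2.imread('pics/f.png')
hsv=cv2.cvtColor(a,cv2.COLOR_BGR2HSV)
w=((hsv[...,1]<40)&(hsv[...,2]>190)).astype(np.uint8); roi=np.zeros_like(w);roi[138:206,224:296]=1;w*=roi
cn,h=cv2.findContours(w,cv2.RETR_CCOMP,cv2.CHAIN_APPROX_NONE)
for k,q in enumerate(cn):
    if cv2.contourArea(q)>150:
        e=cv2.fitEllipse(q);print(h[0][k][3],cv2.contourArea(q),e,atz('wrist',*e[0],.044,c).round(4),cv2.boundingRect(q))
m=cv2.inRange(hsv,(5,150,100),(20,255,255));m[:225]=0;m[320:]=0;m[:,:210]=0;m[:,310:]=0
q=max(cv2.findContours(m,0,1)[0],key=cv2.contourArea);e=cv2.fitEllipse(q);print(e,atz('wrist',*e[0],.2339+.0163,c))
for s in np.arange(0,6.28,1.57): print(proj('wrist',[.4677+.018*np.cos(s),.0119+.018*np.sin(s),.2502],c))
E
```

```text
-1 3786.5 ((258.5906982421875, 172.0762939453125), (71.2099609375, 75.1112060546875), 87.06877899169922) [0.4697 0.0122 0.044 ] (227, 142, 66, 63)
1 1060.0 ((258.3873596191406, 172.72767639160156), (36.17134475708008, 37.36091232299805), 97.26588439941406) [0.47   0.0129 0.044 ] (240, 155, 38, 37)
((259.84246826171875, 273.2966003417969), (75.57452392578125, 80.53675842285156), 108.60931396484375) [0.46696658 0.00876539 0.2502    ]
(np.float64(216.7767727979333), np.float64(280.7484741833114))
(np.float64(260.91661924309983), np.float64(311.60279991110394))
(np.float64(300.75101826064235), np.float64(277.1156286055953))
(np.float64(255.94784650051366), np.float64(242.07118278928212))
```

Call:
servo_tool([
  [0.002,0.001,-0.05,0,0,0,0.02],
  [0,0,-0.05,0,0,0,0.02],
  [0,0,-0.03,0,0,0,0.02],
  [0,0,-0.01,0,0,0,0.02],
  [0,0,0,0,0,0,0.02],
  [0,0,-0.004,0,0,0,0.02],
  [0,0,-0.004,0,0,0,0.02],
])

```text
time: 7.25
tcp_pos: [0.4695, 0.0129, 0.0841]
tcp_rot: [[-0.057, -0.998, 0.002], [-0.998, 0.057, -0.0], [0.0, -0.002, -1.0]]
force: [-0.1, -0.0, -1.3]
gripper_width: 0.0351
grasp_force: 60.1
```

Call:
servo_tool([
  [0,0,-0.002,0,0,0,0.02],
  [0,0,-0.002,0,0,0,0.02],
])

```text
time: 7.5
tcp_pos: [0.469, 0.0129, 0.0793]
tcp_rot: [[-0.057, -0.998, 0.0], [-0.998, 0.057, -0.0], [0.0, -0.0, -1.0]]
force: [-0.2, 0.4, -0.8]
gripper_width: 0.035
grasp_force: 60.1
```

Call:
servo_tool([
  [0,0,-0.002,0,0,0,0.02],
  [0,0,-0.001,0,0,0,0.02],
  [0,0,0,0,0,0,0.02],
])

```text
time: 7.88
tcp_pos: [0.469, 0.013, 0.0763]
tcp_rot: [[-0.057, -0.998, 0.0], [-0.998, 0.057, -0.0], [0.0, -0.0, -1.0]]
force: [0.0, -0.6, 1.1]
gripper_width: 0.0351
grasp_force: 60.1
```

Call:
servo_tool([
  [0,0,0,0,0,0,0.038],
  [0,0,0,0,0,0,0.045],
  [0,0,0,0,0,0,0.055],
  [0,0,0,0,0,0,0.06],
  [0,0,0.02,0,0,0,0.06],
  [0,0,0.04,0,0,0,0.06],
  [0,0,0.05,0,0,0,0.06],
  [0,0,0.06,0,0,0,0.06],
  [0,0,0,0,0,0,0.06],
])

```text
time: 9.0
tcp_pos: [0.4705, 0.0128, 0.2505]
tcp_rot: [[-0.057, -0.998, 0.008], [-0.998, 0.057, -0.001], [0.001, -0.008, -1.0]]
force: [0.3, -0.3, 0.3]
gripper_width: 0.0601
grasp_force: 0.0
```

```bash
python3 - <<'E'
from h import *
o=bot.get_obs();print(o['time'],o['tcp_pos'],o['force'],o['gripper_width'])
c=bot.camera_info('wrist');a=snap('wrist','g.png')
hsv=cv2.cvtColor(a,cv2.COLOR_RGB2HSV);m=cv2.inRange(hsv,(5,150,100),(20,255,255))
n,l,s,ce=cv2.connectedComponentsWithStats(m)
for i in range(1,n):
    if s[i,4]>300: print(s[i],ce[i],atz('wrist',*ce[i],.094,c))
A=a[100:330,130:390,::-1];b=bot.grab_frame('scene')[160:260,220:310,::-1];print(A.shape)
cv2.imwrite('pics/g2.png',np.hstack([cv2.resize(A,(390,345)),cv2.resize(b,(400,345),interpolation=3)]))
E
```

```text
9.0 [0.47048244 0.01275007 0.25051914] [ 0.27401961 -0.33322288  0.2507124 ] 0.0600606828045204
[246 161  35  36 985] [263.16243655 178.93299492] [0.46837458 0.0124538  0.094     ]
[ 44 285  39  33 451] [ 60.50997783 298.92017738] [0.7672735 0.1703131 0.094    ]
[197 290  26  23 450] [209.09555556 301.34444444] [0.53990238 0.15662471 0.094     ]
(230, 260, 3)
```

View pics/g2.png

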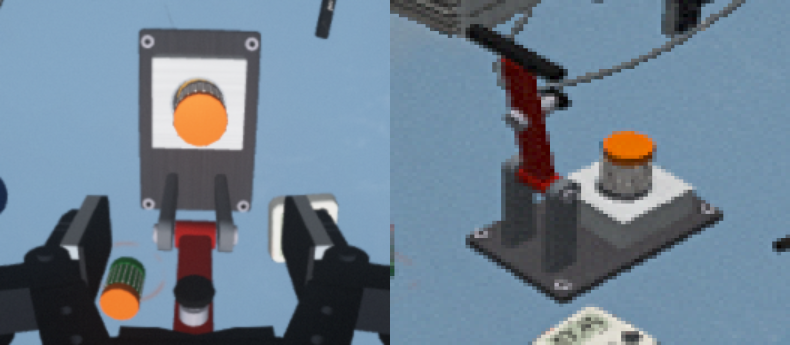

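The cartridge stands upright in the socket, with its cap at (0.468, 0.0125), the fingers off it and the clamp still open. Next I shut the gripper and go behind the handle.

Call:
servo_tool([
  [0,0,0.04,0,0,0,0.0],
  [0,0,0.045,0,0,0,0.0],
  [0.002,0.04,0,0,0,0,0.0],
  [0.002,0.05,0,0,0,0,0.0],
  [0.002,0.05,0,0,0,0,0.0],
  [0.002,0.008,0,0,0,0,0.0],
  [0,0,-0.035,0,0,0,0.0],
  [0,0,-0.037,0,0,0,0.0],
  [0,0,0,0,0,0,0.0],
  [0,0,0,0,0,0,0.0],
])

```text
time: 10.35
tcp_pos: [0.4772, 0.1606, 0.2601]
tcp_rot: [[-0.057, -0.998, 0.0], [-0.998, 0.057, -0.0], [0.0, -0.0, -1.0]]
force: [0.0, 0.2, -0.4]
gripper_width: 0.0004
grasp_force: 0.0
```

```bash
python3 - <<'E'
from h import *
o=bot.get_obs();print(o['time'],o['tcp_pos'],o['force'],o['gripper_width'])
c=bot.grab_frame('side');
b=bot.grab_frame('scene')
A=b[110:260,200:310,::-1];B=c[100:250,230:330,::-1]
cv2.imwrite('pics/i.png',np.hstack([cv2.resize(A,(396,540),interpolation=3),cv2.resize(B,(360,540),interpolation=3)]))
E
```

```text
10.35 [0.47723093 0.16058512 0.26009419] [ 0.03749962  0.24723784 -0.38493427] 0.0003649185340854339
```

View pics/i.png

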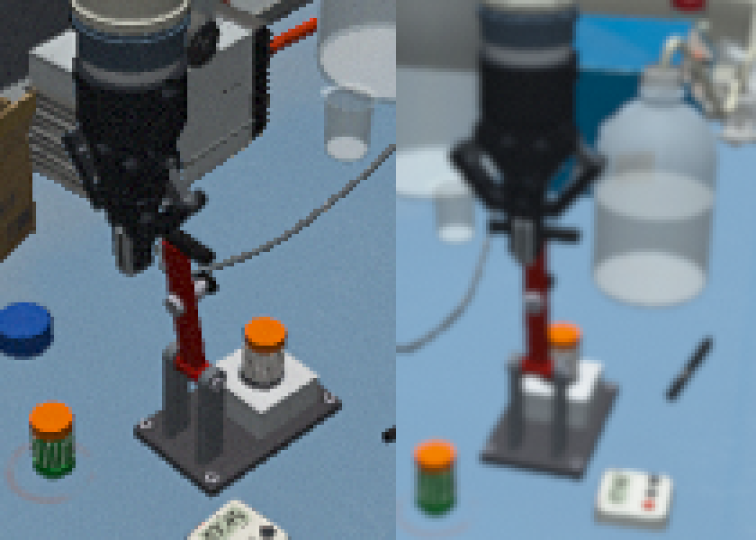

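The shut fingers stand just behind the handle bar and are well placed. Next I work out the arc.

```bash
cat > arc.py <<'E'
import numpy as np
S=np.array([.470,.0127]);xs=np.array([.055,.9985])
def tcp(th,w):
    H=np.array([80-150*np.cos(th),100+150*np.sin(th)]); n=np.array([np.sin(th),np.cos(th)])
    n=np.array([0,1.]) if w<3 else n
    P=H+7*n+[w,19]
    if th>1.3: P[1]-=8*(min(th,1.7)-1.3)/.4
    return np.r_[S+xs*P[0]/1000,P[1]/1000]
if __name__=='__main__':
    ths=[1.75,1.6,1.47,1.34,1.21,1.08,.95,.85,.75,.65,.55,.47,.40]
    ws=[11]*7+[9,7,5,3.2,0,0]
    p=None
    for t,w in zip(ths,ws):
        q=tcp(t,w);print(t,w,q.round(4),None if p is None else (q-p).round(4));p=q
E
python3 arc.py
```

```text
1.75 11 [0.4769 0.1371 0.2574] None
1.6 11 [0.4756 0.1149 0.2627] [-0.0012 -0.0222  0.0054]
1.47 11 [0.4746 0.0954 0.2655] [-0.0011 -0.0195  0.0028]
1.34 11 [0.4735 0.0761 0.2658] [-0.0011 -0.0193  0.0003]
1.21 11 [0.4725 0.0572 0.2618] [-0.001  -0.0189 -0.004 ]
1.08 11 [0.4715 0.0391 0.2546] [-0.001  -0.0181 -0.0072]
0.95 11 [0.4705 0.0221 0.2451] [-0.0009 -0.017  -0.0095]
0.85 9 [0.4697 0.008  0.2363] [-0.0008 -0.0142 -0.0088]
0.75 7 [ 0.469  -0.0053  0.2264] [-0.0007 -0.0132 -0.0099]
0.65 5 [ 0.4683 -0.0174  0.2154] [-0.0007 -0.0122 -0.011 ]
0.55 3.2 [ 0.4677 -0.0283  0.2034] [-0.0006 -0.0108 -0.012 ]
0.47 0 [ 0.467  -0.041   0.1939] [-0.0007 -0.0127 -0.0094]
0.4 0 [ 0.4668 -0.0454  0.1844] [-0.0002 -0.0044 -0.0095]
```

Call:
servo_tool([
  [0,-0.014,-0.005,0,0,0,0],
  [0,-0.01,-0.002,0,0,0,0],
  [-0.001,-0.022,0.005,0,0,0,0],
  [-0.001,-0.02,0.003,0,0,0,0],
  [-0.001,-0.019,0,0,0,0,0],
  [0,0,0,0,0,0,0],
])

```text
time: 11.2
tcp_pos: [0.4734, 0.0753, 0.2597]
tcp_rot: [[-0.058, -0.998, -0.001], [-0.998, 0.058, 0.002], [-0.002, 0.001, -1.0]]
force: [0.2, 3.4, -2.2]
gripper_width: -0.0001
grasp_force: 1.4
```

Call:
servo_tool([
  [-0.001,-0.019,-0.003,0,0,0,0],
  [-0.001,-0.018,-0.006,0,0,0,0],
  [-0.001,-0.017,-0.009,0,0,0,0],
  [-0.001,-0.014,-0.008,0,0,0,0],
  [0,0,0,0,0,0,0],
])

```text
time: 11.82
tcp_pos: [0.4694, 0.0074, 0.2339]
tcp_rot: [[-0.058, -0.998, -0.001], [-0.998, 0.058, 0.001], [-0.001, 0.001, -1.0]]
force: [-0.6, -0.6, 0.3]
gripper_width: 0.0005
grasp_force: 0.0
```

```bash
python3 - <<'E'
from h import *
o=bot.get_obs();print(o['time'],o['tcp_pos'],o['force'])
c=bot.grab_frame('side');
b=bot.grab_frame('scene')
A=b[130:250,220:310,::-1];B=c[120:240,240:330,::-1]
cv2.imwrite('pics/j.png',np.hstack([cv2.resize(A,(395,540),interpolation=3),cv2.resize(B,(395,540),interpolation=3)]))
E
```

```text
11.825 [0.4694307  0.00737013 0.23391711] [-0.5905032  -0.64577136  0.30521773]
```

View pics/j.png

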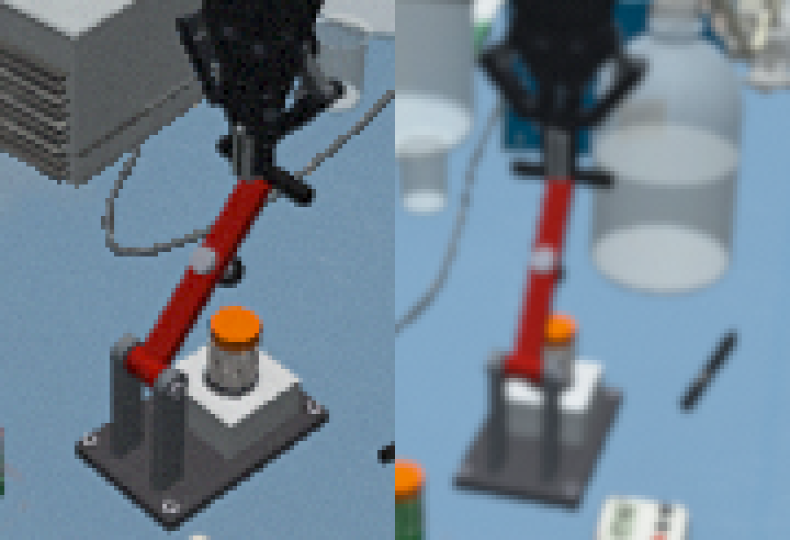

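The clamp is following, at about 0.85 rad, with the fingertips behind the bar. I'll continue along the arc.

Call:
servo_tool([
  [-0.001,-0.013,-0.01,0,0,0,0],
  [-0.001,-0.012,-0.011,0,0,0,0],
  [0,-0.011,-0.011,0,0,0,0],
  [-0.001,-0.012,-0.008,0,0,0,0],
  [0,0,0,0,0,0,0],
])

```text
time: 12.55
tcp_pos: [0.467, -0.0407, 0.1944]
tcp_rot: [[-0.057, -0.998, 0.001], [-0.998, 0.057, -0.0], [0.0, -0.001, -1.0]]
force: [-0.0, -0.1, 1.0]
gripper_width: 0.0002
grasp_force: 0.0
```

Call:
servo_tool([
  [0,-0.004,-0.008,0,0,0,0],
  [0,0,0,0,0,0,0],
])

```text
time: 12.8
tcp_pos: [0.4668, -0.0447, 0.1866]
tcp_rot: [[-0.057, -0.998, 0.001], [-0.998, 0.057, -0.001], [0.001, -0.001, -1.0]]
force: [-1.2, -1.6, 2.7]
gripper_width: -0.0005
grasp_force: 1.0
```

Call:
servo_tool([
  [0,-0.002,-0.005,0,0,0,0],
  [0,-0.002,-0.005,0,0,0,0],
  [0,-0.001,-0.004,0,0,0,0],
  [0,-0.001,-0.002,0,0,0,0],
])

```text
time: 13.3
tcp_pos: [0.4666, -0.051, 0.1712]
tcp_rot: [[-0.057, -0.998, 0.0], [-0.998, 0.057, -0.003], [0.003, -0.001, -1.0]]
force: [-5.9, -3.2, 11.9]
gripper_width: 0.0002
grasp_force: 6.3
```

Call:
servo_tool([
  [0,-0.0004,-0.001,0,0,0,0],
])

```text
time: 13.42
tcp_pos: [0.4666, -0.0514, 0.1702]
tcp_rot: [[-0.057, -0.998, 0.0], [-0.998, 0.057, -0.003], [0.003, -0.0, -1.0]]
force: [-6.0, -4.0, 13.3]
gripper_width: -0.0004
grasp_force: 6.3
```

Call:
servo_tool([
  [0,-0.0004,-0.001,0,0,0,0],
])

```text
time: 13.55
tcp_pos: [0.4665, -0.0517, 0.1692]
tcp_rot: [[-0.057, -0.998, 0.0], [-0.998, 0.057, -0.003], [0.003, -0.0, -1.0]]
force: [-6.0, -3.5, 12.8]
gripper_width: -0.0001
grasp_force: 6.3
```

Call:
servo_tool([
  [0,-0.0006,-0.001,0,0,0,0],
  [0,-0.0006,-0.001,0,0,0,0],
])

```text
time: 13.8
tcp_pos: [0.4664, -0.0525, 0.1671]
tcp_rot: [[-0.057, -0.998, 0.0], [-0.998, 0.057, -0.002], [0.002, -0.0, -1.0]]
force: [-5.6, -0.1, 11.9]
gripper_width: 0.0002
grasp_force: 5.9
```

Call:
servo_tool([
  [0,-0.0006,-0.001,0,0,0,0],
  [0,-0.0005,-0.001,0,0,0,0],
])

```text
time: 14.05
tcp_pos: [0.4664, -0.0533, 0.165]
tcp_rot: [[-0.057, -0.998, 0.0], [-0.998, 0.057, -0.001], [0.001, -0.0, -1.0]]
force: [-5.0, 0.6, 10.9]
gripper_width: -0.0003
grasp_force: 5.6
```

Call:
servo_tool([
  [0,-0.0005,-0.001,0,0,0,0],
])

```text
time: 14.18
tcp_pos: [0.4663, -0.0537, 0.164]
tcp_rot: [[-0.056, -0.998, -0.0], [-0.998, 0.056, -0.001], [0.001, 0.0, -1.0]]
force: [-4.8, 1.3, 11.4]
gripper_width: 0.0001
grasp_force: 5.5
```

Call:
servo_tool([
  [0,-0.0004,-0.001,0,0,0,0],
])

```text
time: 14.3
tcp_pos: [0.4663, -0.054, 0.163]
tcp_rot: [[-0.056, -0.998, -0.0], [-0.998, 0.056, -0.0], [0.0, 0.0, -1.0]]
force: [-5.9, 2.0, 10.6]
gripper_width: -0.0001
grasp_force: 5.5
```

Call:
servo_tool([
  [0,-0.0003,-0.001,0,0,0,0],
])

```text
time: 14.42
tcp_pos: [0.4663, -0.0543, 0.1619]
tcp_rot: [[-0.056, -0.998, -0.0], [-0.998, 0.056, -0.0], [0.0, 0.0, -1.0]]
force: [-4.7, 2.3, 10.9]
gripper_width: -0.0004
grasp_force: 5.5
```

Call:
servo_tool([
  [0,-0.0002,-0.001,0,0,0,0],
])

```text
time: 14.55
tcp_pos: [0.4663, -0.0546, 0.1609]
tcp_rot: [[-0.056, -0.998, -0.0], [-0.998, 0.056, -0.001], [0.001, 0.0, -1.0]]
force: [-6.5, 1.3, 11.1]
gripper_width: 0.0003
grasp_force: 5.7
```

Call:
servo_tool([
  [0,-0.0002,-0.001,0,0,0,0],
])

```text
time: 14.68
tcp_pos: [0.4663, -0.0548, 0.16]
tcp_rot: [[-0.056, -0.998, -0.0], [-0.998, 0.056, -0.001], [0.001, 0.0, -1.0]]
force: [-6.0, 0.6, 12.0]
gripper_width: -0.0002
grasp_force: 5.7
```

Call:
servo_tool([
  [0,-0.0002,-0.0005,0,0,0,0],
])

```text
time: 14.8
tcp_pos: [0.4663, -0.055, 0.1594]
tcp_rot: [[-0.056, -0.998, -0.0], [-0.998, 0.056, -0.001], [0.001, 0.0, -1.0]]
force: [-6.1, 0.9, 11.3]
gripper_width: 0.0002
grasp_force: 5.6
```

Call:
servo_tool([
  [0,-0.0002,-0.0008,0,0,0,0],
])

```text
time: 14.92
tcp_pos: [0.4663, -0.0552, 0.1587]
tcp_rot: [[-0.056, -0.998, -0.0], [-0.998, 0.056, -0.001], [0.001, 0.0, -1.0]]
force: [-5.5, 0.4, 11.1]
gripper_width: 0.0001
grasp_force: 5.7
```

Call:
servo_tool([
  [0,-0.0002,-0.0008,0,0,0,0],
])

```text
time: 15.05
tcp_pos: [0.4662, -0.0554, 0.1578]
tcp_rot: [[-0.057, -0.998, -0.0], [-0.998, 0.057, -0.001], [0.001, 0.0, -1.0]]
force: [-6.2, 2.0, 11.9]
gripper_width: -0.0004
grasp_force: 5.7
```

Call:
servo_tool([
  [0,-0.0001,-0.0008,0,0,0,0],
])

```text
time: 15.18
tcp_pos: [0.4663, -0.0556, 0.1571]
tcp_rot: [[-0.057, -0.998, -0.0], [-0.998, 0.057, -0.001], [0.001, 0.0, -1.0]]
force: [-6.3, -0.1, 11.8]
gripper_width: 0.0002
grasp_force: 5.8
```

Call:
servo_tool([
  [0,-0.0001,-0.0008,0,0,0,0],
])

```text
time: 15.3
tcp_pos: [0.4662, -0.0558, 0.1563]
tcp_rot: [[-0.057, -0.998, -0.0], [-0.998, 0.057, -0.001], [0.001, 0.0, -1.0]]
force: [-7.5, -0.0, 13.0]
gripper_width: 0.0001
grasp_force: 5.9
```

Call:
servo_tool([
  [0,-0.0001,-0.0005,0,0,0,0],
])

```text
time: 15.42
tcp_pos: [0.4662, -0.0559, 0.1558]
tcp_rot: [[-0.057, -0.998, -0.0], [-0.998, 0.057, -0.001], [0.001, 0.0, -1.0]]
force: [-6.9, -0.6, 11.7]
gripper_width: -0.0
grasp_force: 5.9
```

Call:
servo_tool([
  [0,-0.0001,-0.0003,0,0,0,0],
])

```text
time: 15.55
tcp_pos: [0.4662, -0.056, 0.1555]
tcp_rot: [[-0.057, -0.998, -0.0], [-0.998, 0.057, -0.001], [0.001, 0.0, -1.0]]
force: [-6.4, -0.6, 11.8]
gripper_width: -0.0001
grasp_force: 5.9
```

Noise is about ±0.7 N and it isn't home yet, so I continue.

Call:
servo_tool([
  [0,-0.0002,-0.0008,0,0,0,0],
])

```text
time: 15.68
tcp_pos: [0.4662, -0.0562, 0.1547]
tcp_rot: [[-0.057, -0.998, -0.0], [-0.998, 0.057, -0.001], [0.001, 0.0, -1.0]]
force: [-6.2, -0.4, 11.9]
gripper_width: 0.0
grasp_force: 5.9
```

Call:
servo_tool([
  [0,-0.0002,-0.0006,0,0,0,0],
])

```text
time: 15.8
tcp_pos: [0.4662, -0.0563, 0.1541]
tcp_rot: [[-0.057, -0.998, -0.0], [-0.998, 0.057, -0.001], [0.001, 0.0, -1.0]]
force: [-6.0, 0.8, 11.8]
gripper_width: -0.0001
grasp_force: 5.9
```

Call:
servo_tool([
  [0,-0.0002,-0.0008,0,0,0,0],
])

```text
time: 15.92
tcp_pos: [0.4662, -0.0565, 0.1533]
tcp_rot: [[-0.057, -0.998, -0.0], [-0.998, 0.057, -0.001], [0.001, 0.0, -1.0]]
force: [-6.1, 1.0, 11.1]
gripper_width: 0.0001
grasp_force: 5.9
```

Call:
servo_tool([
  [0,-0.0001,-0.0008,0,0,0,0],
])

```text
time: 16.05
tcp_pos: [0.4662, -0.0567, 0.1525]
tcp_rot: [[-0.057, -0.998, -0.0], [-0.998, 0.057, -0.001], [0.001, 0.0, -1.0]]
force: [-6.0, -0.7, 12.5]
gripper_width: -0.0001
grasp_force: 6.0
```

Call:
servo_tool([
  [0,-0.0001,-0.0008,0,0,0,0],
])

```text
time: 16.18
tcp_pos: [0.4662, -0.0568, 0.1517]
tcp_rot: [[-0.057, -0.998, -0.001], [-0.998, 0.057, -0.001], [0.001, 0.0, -1.0]]
force: [-6.2, -1.3, 12.0]
gripper_width: -0.0001
grasp_force: 6.0
```

Call:
servo_tool([
  [0,-0.0001,-0.0006,0,0,0,0],
])

```text
time: 16.3
tcp_pos: [0.4662, -0.057, 0.1511]
tcp_rot: [[-0.057, -0.998, -0.001], [-0.998, 0.057, -0.001], [0.001, 0.0, -1.0]]
force: [-6.2, 0.5, 12.4]
gripper_width: -0.0004
grasp_force: 6.0
```

Call:
servo_tool([
  [0,-0.0001,-0.0006,0,0,0,0],
])

```text
time: 16.42
tcp_pos: [0.4662, -0.0571, 0.1505]
tcp_rot: [[-0.057, -0.998, -0.001], [-0.998, 0.057, -0.001], [0.001, 0.0, -1.0]]
force: [-7.0, -1.3, 11.8]
gripper_width: 0.0001
grasp_force: 6.0
```

Call:
servo_tool([
  [0,-0.0001,-0.0008,0,0,0,0],
])

```text
time: 16.55
tcp_pos: [0.4662, -0.0572, 0.1497]
tcp_rot: [[-0.057, -0.998, -0.001], [-0.998, 0.057, -0.002], [0.002, 0.0, -1.0]]
force: [-7.3, -1.5, 12.2]
gripper_width: 0.0
grasp_force: 6.1
```

Call:
servo_tool([
  [0,-0.0001,-0.0008,0,0,0,0],
])

```text
time: 16.68
tcp_pos: [0.4662, -0.0574, 0.1489]
tcp_rot: [[-0.057, -0.998, -0.001], [-0.998, 0.057, -0.002], [0.002, 0.001, -1.0]]
force: [-7.9, -1.8, 13.1]
gripper_width: -0.0002
grasp_force: 6.2
```

Call:
servo_tool([
  [0,-0.0002,-0.0006,0,0,0,0],
])

```text
time: 16.8
tcp_pos: [0.4661, -0.0575, 0.1483]
tcp_rot: [[-0.057, -0.998, -0.001], [-0.998, 0.057, -0.002], [0.002, 0.001, -1.0]]
force: [-7.4, -0.4, 13.1]
gripper_width: 0.0002
grasp_force: 6.1
```

Call:
servo_tool([
  [0,-0.0002,-0.0006,0,0,0,0],
])

```text
time: 16.92
tcp_pos: [0.4661, -0.0577, 0.1477]
tcp_rot: [[-0.057, -0.998, -0.001], [-0.998, 0.057, -0.001], [0.001, 0.001, -1.0]]
force: [-6.4, -1.2, 11.6]
gripper_width: -0.0001
grasp_force: 6.3
```

Call:
servo_tool([
  [0,-0.0001,-0.0006,0,0,0,0],
])

```text
time: 17.05
tcp_pos: [0.4662, -0.0578, 0.1472]
tcp_rot: [[-0.057, -0.998, -0.001], [-0.998, 0.057, -0.001], [0.001, 0.0, -1.0]]
force: [-7.4, -0.9, 13.3]
gripper_width: 0.0002
grasp_force: 6.9
```

Call:
servo_tool([
  [0,-0.0001,-0.0006,0,0,0,0],
])

```text
time: 17.18
tcp_pos: [0.4661, -0.0579, 0.1467]
tcp_rot: [[-0.057, -0.998, -0.0], [-0.998, 0.057, -0.001], [0.001, 0.0, -1.0]]
force: [-7.7, -0.7, 14.8]
gripper_width: 0.0
grasp_force: 7.4
```

The pad force has jumped (6.3 to 7.4), so the cartridge is home. One fine step more.

Call:
servo_tool([
  [0,0,-0.0003,0,0,0,0],
])

```text
time: 17.3
tcp_pos: [0.4661, -0.0579, 0.1464]
tcp_rot: [[-0.057, -0.998, -0.0], [-0.998, 0.057, -0.002], [0.002, 0.0, -1.0]]
force: [-8.3, -1.1, 15.3]
gripper_width: 0.0001
grasp_force: 7.7
```

Call:
servo_tool([
  [0,0,0,0,0,0,0],
])

```text
time: 17.42
tcp_pos: [0.4661, -0.0579, 0.1464]
tcp_rot: [[-0.057, -0.998, -0.0], [-0.998, 0.057, -0.002], [0.002, 0.0, -1.0]]
force: [-7.4, -1.8, 14.0]
gripper_width: 0.0002
grasp_force: 7.3
```

Call:
servo_tool([
  [0,0,-0.0003,0,0,0,0],
])

```text
time: 17.55
tcp_pos: [0.4662, -0.0579, 0.1461]
tcp_rot: [[-0.057, -0.998, -0.0], [-0.998, 0.057, -0.002], [0.002, 0.0, -1.0]]
force: [-8.0, -1.3, 16.8]
gripper_width: -0.0001
grasp_force: 8.0
```

Clamped at about 16 N. I'll lift off gently and look.

Call:
servo_tool([
  [0,0,0.002,0,0,0,0],
  [0,0,0.01,0,0,0,0],
  [0,0,0.04,0,0,0,0],
  [0,-0.02,0.05,0,0,0,0],
  [0,-0.02,0.04,0,0,0,0],
  [0,0,0,0,0,0,0],
  [0,0,0,0,0,0,0],
  [0,0,0,0,0,0,0],
])

```text
time: 18.55
tcp_pos: [0.4665, -0.0971, 0.2862]
tcp_rot: [[-0.056, -0.998, -0.002], [-0.998, 0.056, 0.001], [-0.001, 0.002, -1.0]]
force: [0.3, 0.6, -0.8]
gripper_width: 0.0001
grasp_force: 0.0
```

```bash
python3 - <<'E'
from h import *
o=bot.get_obs();print(o['time'],o['tcp_pos'],o['force'])
c=bot.grab_frame('side');
b=bot.grab_frame('scene')
A=b[170:280,190:310,::-1];B=c[160:270,220:330,::-1]
cv2.imwrite('pics/k.png',np.hstack([cv2.resize(A,(400,400),interpolation=3),cv2.resize(B,(400,400),interpolation=3)]))
E
```

```text
18.55 [ 0.46646505 -0.0970528   0.28620759] [ 0.25386257  0.64499415 -0.76736898]
```

View pics/k.png

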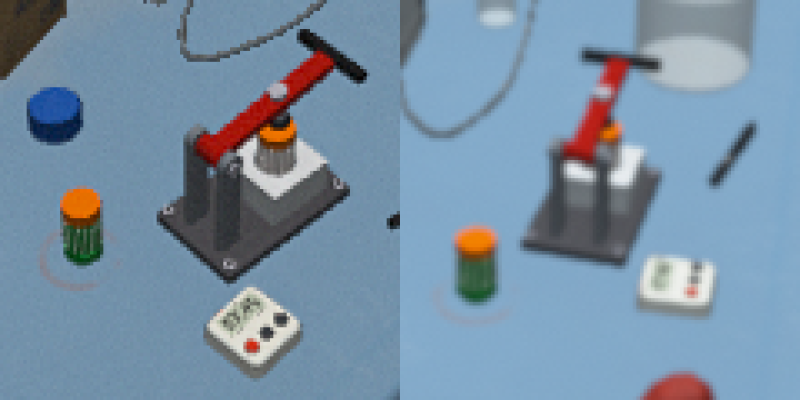

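The arm is down with its foot on the upright, seated cartridge, and everything in view is undisturbed. Handing in.

```bash
python3 -c "
from rig import bot
print(bot.sign_off())"
```

```text
the job is handed in; nothing more can be done
None
```

The cartridge stands home in the socket with the red arm clamped down on it. I stopped at about 16 N on the handle and handed the job in at about 18.6 s; no verdict came back.

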